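Take the lacquer pot off the heat and hold the fume shutter half open

ROBOT

A 6-joint arm with a two-finger parallel gripper is mounted at the origin on the work surface. World frame = base frame: x ahead of the robot, y to its left, z up, the work surface at z = 0. Lengths are in m, angles in rad, forces in N, time in s.
With the tool pointing down it reaches from about 0.275 to 1 m from the base axis. Payload 8.4 kg.
Tool frame: the origin (TCP) lies on the centre line of the jaws, within the pads' length; the fingertips stand 17 mm ahead of it and the grasp point (between the pads) lies 2 mm behind it (bot.tcp_to_tips is the y of the fingertips in the tool frame, in m); y points along the fingers, z is the direction in which the jaws open and shut, and the axes are right-handed (so a half turn about y gives the same grasp; the last joint's range is limited). The gripper opens to 85 mm and grips with 20 to 120 N. Pads are 22 mm wide; open, the fingers measure 114 mm over their backs; the gripper's body (76 mm by 85 mm) begins 54 mm behind the grasp point. The pads swing forward as they close: fully open they stand 13 mm farther back than shut.
Start: joints at [1.101, 0.353, 1.633, -0, 1.155, -0.002], TCP at [0.282, 0.558, 0.248] pointing down, gripper open.
Joint ranges: [-2.63, 2.63], [-0.92, 2.1], [0.06, 2.66], [-1.3, 4.44], [0, 2.69], [-3.02, 3.02]. Speed limits (rad/s): [2.22, 2.22, 2.79, 3.14, 3.14, 3.14].

INTERFACE

Orientations are given as a unit quaternion [x, y, z, w].
In Python, from workcell import bot, hand, kinematics, get_obs, vision, hand_in gives the robot as it stands. The module is installed in compiled form; this text tells all that it offers. Calls block until the motion is done:
- bot.reach(position, orientation): joint-space move of the TCP to a pose.
- bot.servo_line(position, ori=None, velocity=0.15): straight line of the TCP; ori=None keeps the orientation; velocity is the mean speed in m/s.
- bot.goto_joints(angles): joint-space move.
- hand.move_gripper(opening, strength=None): finger opening in m; strength is the grip in N (None keeps the last); returns when the fingers have stopped.
- bot.dwell(seconds).
- kinematics.solve_ik(position, orientation): joint angles nearest the present ones, or None.
- get_obs(): the state.
- vision.read_camera(name): name is "scene" or "top"; returns a dict with "frame" (480x640x3 uint8, red, green, blue), "intrinsics" (3x3 intrinsics, pixels), "dist" ([k1, k2, p1, p2, k3] as OpenCV has them; the pictures are not rectified), "view" (4x4, takes a point from world to camera coordinates). Camera axes: x right, y down, z forward; pixel columns grow to the right and rows downward; lengths in m; the calibration is good to about 2 mm. A picture is of the moment at which its call begins. There is no depth.
A pose or a line that the arm cannot do raises bot.IKError and nothing moves.
- hand_in(): hands the job in, once; it reports no verdict.
The state is a dict: "time_s": time; "joint_pos": joint angles; "joint_vel": joint speeds; "joint_efforts": joint torques, N m; "position": TCP position; "orientation": TCP orientation; "wrist_force": force on the tool from outside, world axes, zero at the start; "ft_torque": the same for the moment, N m; "gripper_width": finger opening in m.
Only numpy, scipy, OpenCV 4.12 (cv2) and the standard library are available. Lean on these libraries where they do the work, as an engineer would, in place of code of your own. Each camera call takes 0.05 s, during which the arm holds its last target.

TASK

Slide the lidded pot along the warming plate from the red ring to the blue ring without lifting or tipping it, and let go of it there, standing inside the ring. Then slide the fume extractor's sprung shutter half open, its orange line at the green marks, never more than three quarters open, and finish still holding it there with the fingers, because the spring shuts it if you let go. Leave the jars, the tools, the wooden block and the lacquered slip where they are.

Things in the scene. Friction and masses are not known exactly. Their poses are not given: they have to be found in the camera images.
- pot: Small lidded steel pot, loose, about 0.45 kg: 80 mm across (lid 82 mm), 46 mm tall to the lid's top, with a round wooden knob 24 mm across and 34 mm tall on the middle of the lid (80 mm tall in all) and a black stub handle 14 mm wide that sticks out along -x to 93 mm from the pot's axis, 28 to 36 mm above its base. Origin: centre of its underside; z up. It stands on the warming plate with its underside at height 18 mm.
- pot_knob (a point): Centre of the pot's wooden knob, on the pot's axis, 65 mm above its underside and 19 mm above the lid's top; the place to pinch it from above, any yaw.
- ring_red_c (a point): Centre of the red ring marked on the warming plate (114 mm outside, 100 mm inside diameter, flat), at the height of the plate's top (18 mm above the table); the pot starts here.
- ring_blue_c (a point): Centre of the blue ring marked on the warming plate, same size and height, 140 mm from the red one; where the pot must go. The plate between them is flat, smooth (friction about 0.25) and free. Either ring may be on the left.
- warmer: Flat dark warming plate with a light metal strip along its near edge, fixed, 180 x 290 mm, its flat top 18 mm above the table. Origin: under the middle of the dark part, which is 150 mm (x) by 290 mm (y); the rings lie along its y axis at +70 and -70 mm.
- extractor: White bench fume extractor, fixed, 170 (x) x 270 (y) x 80 mm tall. Origin: centre of its underside. In its top are an inlet grille and, between two aluminium rails along y (inner faces 104 mm apart, tops 91 mm above the table), the shutter. Rails carry black lines at shut and fully open and a green mark 10 mm broad at half.
- shutter (a joint): Sliding shutter of the extractor, m: 0 = shut (spring rests it there), 0.08 = fully open, 0.04 = half. It opens along the extractor's +y axis. Spring force rises from 2.4 N shut, by 0.12 N per mm, to 7.2 N at half and 12 N fully open.
- shutter_grip (a point): Centre of the shutter's upright orange handle, 40 mm (extractor x) by 14 mm (extractor y) by 45 mm tall, this point 114.5 mm above the table; it moves with the shutter. The shutter plate's top is 22.5 mm below this point, the handle's top 22.5 mm above. Its y axis points the way the shutter opens. An orange line across the plate at the handle shows its position on the rails.
- half_mark (a point): Fixed point on the extractor where the centre of the orange handle lies when the shutter is exactly half open (40 mm from shut), directly over the line between the green marks.
- jar_white: Bystander: white jar, 60 mm across, 50 mm tall. Origin: centre of its underside.
- jar_gold: Bystander: amber jar with brass lid, 64 mm across, 48 mm tall. Origin: centre of its underside.
- block: Bystander: wooden block with rounded top, 30 x 60 x 39 mm. Origin: centre of its underside.
- slip: Bystander: purple lacquered slip, 120 x 22 x 7 mm, long along x. Origin: centre of its underside.
- knife: Bystander: craft knife with metal handle, 120 mm long, 11 mm thick, along x. Origin: centre of its underside.
- brush: Bystander: brush, 160 mm long, lying along x.
Mind the look-alikes: they are no part of the job. Several things have the shape of the pot; the one meant has the colours described above.

How it is judged:
On the way, in this order (a step that is already met when the one before it is completed fails the run):
1. the pot stands inside the blue ring, upright, at rest and let go (horizontal distance between pot_knob and ring_blue_c below 0.012 m and height (world z) of pot_knob below 0.088 m and angle between pot_knob's own z axis and vertical below 0.08 rad and linear speed of pot below 0.02 m/s and contact force between the fingers and pot below 0.1 N), for 0.3 s.
2. the fingers hold the shutter half open (value of joint shutter between 0.034 and 0.046 m and contact force between the fingers and shutter above 2 N), for 0.5 s.
At the end, for the whole second after the job is handed in: The program ends holding: the fingers press on the shutter with more than 2 N and keep it still at half travel (40 mm, within 6 mm); the pot stands untouched, upright and at rest on the plate, its centre within 12 mm of the blue ring's centre (all of step 1 and all of step 2 and velocity of joint shutter between -0.01 and 0.01 m/s); the arm keeps its last pose, push and grip.
It fails at once if the pot is lifted more than 8 mm off the plate (height (world z) of pot_knob above 0.091 m).
It fails at once if the pot is tipped by more than 0.2 rad (angle between pot_knob's own z axis and vertical above 0.2 rad).
It fails at once if the shutter is opened clearly beyond three quarters (62 mm) (value of joint shutter above 0.062 m).
It fails at once if a bystander is moved by more than 25 mm (distance of any of jar_white, jar_gold, block, slip, knife, brush from where it was at the start of the episode above 0.025 m).
It also fails if it takes over 56 s, if anything falls off the work surface, if the arm or the gripper's body presses on something with over 40 N, if the wrist force passes 120 N, or if a joint passes its speed limit or range.

## Working session

There is one attempt and no reset: what is moved stays moved. The work goes in short steps, each a Python script; the robot and the scene stay as the last script left them, time stands still between calls to the robot, and variables do not carry over. Pictures are saved under pics/ and viewed, and the job is handed in when it is done.

```bash
mkdir -p pics; cat > h.py <<'E'
import numpy as np, cv2
from workcell import bot, hand, kinematics, get_obs, vision, hand_in
def cam(n,save=None):
    d=vision.read_camera(n)
    if save: cv2.imwrite('pics/'+save,d["frame"][:,:,::-1])
    return d
def ray(d,uv,z):
    K=np.array(d["intrinsics"]);D=np.array(d["dist"],float);V=np.array(d["view"])
    p=cv2.undistortPoints(np.array(uv,float).reshape(-1,1,2),K,D).reshape(-1,2)
    R=V[:3,:3];t=V[:3,3];C=-R.T@t
    w=np.c_[p,np.ones(len(p))]@R
    return C+w*((np.array(z)-C[2])/w[:,2])[:,None]
def proj(d,P):
    V=np.array(d["view"])
    return cv2.projectPoints(np.array(P,float).reshape(-1,1,3),cv2.Rodrigues(V[:3,:3])[0],V[:3,3],np.array(d["intrinsics"]),np.array(d["dist"],float))[0].reshape(-1,2)
E
python3 - <<'E'
from h import *
for n in("scene","top"):
    d=cam(n,n+"0.png");V=np.array(d["view"]);print(n,-V[:3,:3].T@V[:3,3],V[:3,:3].round(2).tolist())
o=get_obs();print(o["time_s"],o["position"],o["orientation"],bot.tcp_to_tips,o["gripper_width"])
E
```

```text
scene [1.08100436 0.71106795 0.98639543] [[-0.79, 0.61, -0.01], [0.44, 0.55, -0.71], [-0.43, -0.57, -0.7]]
top [0.34244666 0.00975315 1.23643016] [[-0.03, -1.0, 0.01], [-0.98, 0.03, -0.17], [0.17, -0.01, -0.98]]
0.1 [0.28165803 0.55750013 0.2476549 ] [ 0.6882621  -0.16399971  0.1637932  -0.68743812] 0.017 0.08531458952179524
```

View pics/scene0.png

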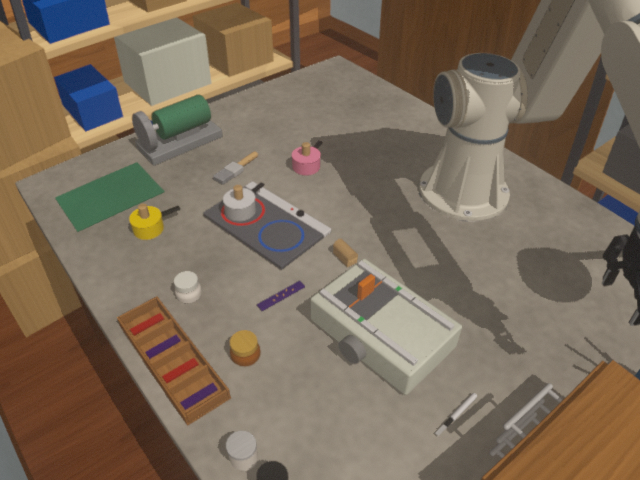

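View pics/top0.png

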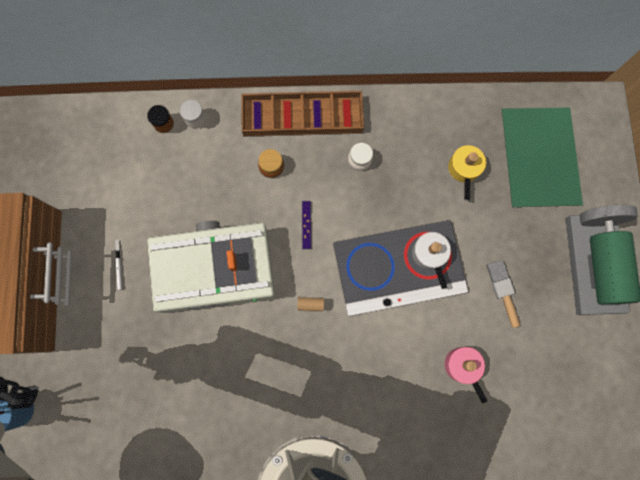

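The steel pot stands on the red ring (top view ~432,250), with the blue ring at ~(370,267). The orange shutter handle is at ~(231,260), and the green marks are to its left at u≈215, so the shutter opens towards +y. Next I'll measure these.

```bash
cat > m.py <<'E'
from h import *
def mask(d,lo,hi,box=None):
    m=cv2.inRange(cv2.cvtColor(d["frame"],cv2.COLOR_RGB2HSV),lo,hi)
    if box: k=np.zeros_like(m);x0,y0,x1,y1=box;k[y0:y1,x0:x1]=255;m&=k
    return m
def fitcirc(P):
    A=np.c_[2*P[:,:2],np.ones(len(P))];s=np.linalg.lstsq(A,(P[:,:2]**2).sum(1),rcond=None)[0]
    return s[:2],np.sqrt(s[2]+s[0]**2+s[1]**2)
def pts(m): return np.argwhere(m>0)[:,::-1].astype(float)
B={"top":dict(ring=(330,210,470,310),knob=(420,235,450,262),ext=(140,215,280,315)),
   "scene":dict(ring=(200,180,335,270),knob=(228,183,250,205),ext=(305,255,465,390))}
E
python3 - <<'E'
from m import *
for n in("top","scene"):
    d=cam(n);b=B[n]
    for nm,lo,hi in(("blue",(105,120,60),(130,255,255)),("red",(0,140,80),(5,255,255)),("red2",(172,140,80),(180,255,255))):
        P=pts(mask(d,lo,hi,b["ring"]))
        if len(P)>10:
            W=ray(d,P,np.full(len(P),.018));print(n,nm,len(P),*fitcirc(W),np.ptp(W,axis=0))
    M=mask(d,(8,90,60),(22,255,255),b["knob"]);P=pts(M);print(n,"knob",len(P),P.mean(0),P.min(0),P.max(0))
    M=mask(d,(5,170,110),(16,255,255),b["ext"]);P=pts(M);print(n,"orange",len(P),P.mean(0),P.min(0),P.max(0))
    M=mask(d,(45,100,50),(85,255,255),b["ext"])
    k,l,s,c=cv2.connectedComponentsWithStats(M);
    for i in range(1,k):
        if s[i,4]>3: print(n,"green",s[i].tolist(),c[i],ray(d,c[i],[.091]))
    x0,y0,x1,y1=b["ext"];f=d["frame"][y0:y1,x0:x1,::-1];cv2.imwrite(f'pics/{n}_ext.png',cv2.resize(f,None,fx=4,fy=4,interpolation=2))
    x0,y0,x1,y1=b["ring"];f=d["frame"][y0:y1,x0:x1,::-1];cv2.imwrite(f'pics/{n}_ring.png',cv2.resize(f,None,fx=4,fy=4,interpolation=2))
E
```

```text
top blue 427 [ 0.5088605  -0.14992083] 0.053323412152475824 [0.11230684 0.11341517 0.        ]
top red 280 [ 0.52728196 -0.28453209] 0.05265292094396414 [0.16029328 0.13065805 0.        ]
top red2 18 [ 0.53365174 -0.28841745] 0.05328791096616614 [0.10789266 0.11208264 0.        ]
top knob 90 [434.83333333 247.54444444] [429. 243.] [440. 252.]
top orange 111 [230.59459459 259.35135135] [227. 244.] [234. 270.]
top green [211, 237, 3, 5, 14] [212.07142857 239.14285714] [[0.56986579 0.20969282 0.091     ]]
top green [216, 288, 4, 5, 15] [217.6 289.8] [[0.45604536 0.19737285 0.091     ]]
scene blue 163 [ 0.51113346 -0.15141305] 0.053436274511225824 [1.10029893e-01 1.10418337e-01 2.22044605e-16]
scene red 153 [ 0.53391485 -0.28972712] 0.053415038294295336 [1.12479279e-01 9.82434497e-02 2.22044605e-16]
scene knob 104 [237.84615385 191.43269231] [234. 185.] [242. 198.]
scene orange 227 [366.8061674  285.49779736] [359. 275.] [374. 298.]
scene green [397, 287, 4, 3, 9] [398.33333333 288.11111111] [[0.45739472 0.19672096 0.091     ]]
scene green [359, 317, 5, 5, 14] [360.64285714 318.78571429] [[0.57250193 0.20855824 0.091     ]]
```

View pics/top_ext.png

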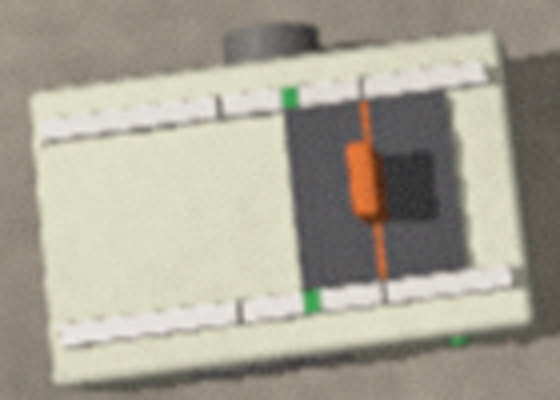

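View pics/scene_ext.png

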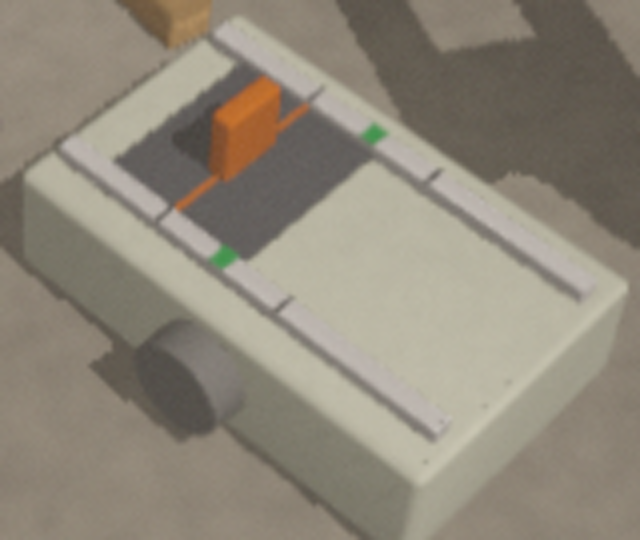

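View pics/top_ring.png

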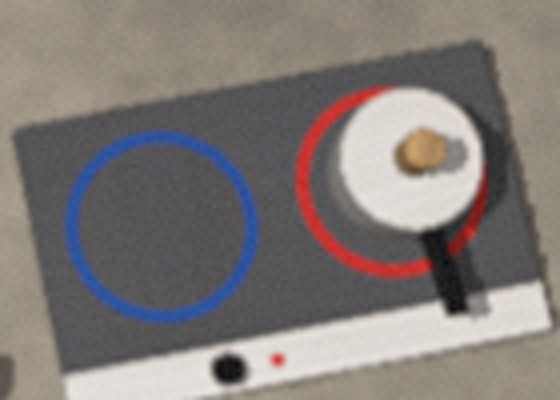

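```bash
cat >> m.py <<'E'
from scipy.spatial.transform import Rotation as R_
def tri(ds,uvs):
    Ps=[np.array(d["view"])[:3] for d in ds]
    us=[cv2.undistortPoints(np.array(u,float).reshape(1,1,2),np.array(d["intrinsics"]),np.array(d["dist"],float)).reshape(2,1) for d,u in zip(ds,uvs)]
    X=cv2.triangulatePoints(Ps[0],Ps[1],us[0],us[1]);return (X[:3]/X[3]).ravel()
def quat(dx,dy):
    z=np.array([dx,dy,0])/np.hypot(dx,dy);y=np.array([0,0,-1.]);x=np.cross(y,z)
    return R_.from_matrix(np.c_[x,y,z]).as_quat()
def quats(dx,dy): return [quat(dx,dy),quat(-dx,-dy)]
E
python3 - <<'E'
from m import *
ds=[cam(n) for n in("top","scene")]
def cen(d,lo,hi,b): P=pts(mask(d,lo,hi,b)); return (P.min(0)+P.max(0))/2,P.mean(0)
k=[cen(d,(8,90,60),(22,255,255),B[n]["knob"]) for d,n in zip(ds,B)]
for i in(0,1): print("knob",tri(ds,[c[i] for c in k]), "at z .081:",[ray(d,c[i],[.081])[0,:2] for d,c in zip(ds,k)])
blue=np.array([.5100,-.1507]);red=np.array([.5338,-.2893])
print("ring dist",np.linalg.norm(blue-red))
# handle: project expected shut handle corners
lo,hi=np.array([.4567,.197]),np.array([.5712,.2091]);h=(lo+hi)/2;ex=(hi-lo)/np.linalg.norm(hi-lo);ey=np.array([-ex[1],ex[0]])
s=h-.04*ey;print("half",h,"shut",s,"ey",ey)
for d,n in zip(ds,B):
    pp=[list(s+a*ex*.02+b*ey*.007)+[z] for a in(-1,1) for b in(-1,1) for z in(.092,.137)]
    q=proj(d,pp);f=d["frame"].copy()
    x0,y0,x1,y1=B[n]["ext"]
    f=cv2.resize(f[y0:y1,x0:x1,::-1],None,fx=4,fy=4)
    for u in q: cv2.circle(f,(int((u[0]-x0+.5)*4),int((u[1]-y0+.5)*4)),3,(255,0,0),1)
    cv2.imwrite(f'pics/{n}_chk.png',f)
o=get_obs()
for nm,p,dr in(("pot",[*red,.25],blue-red),("shut",[*s,.2],ey)):
    for q in quats(*dr): print(nm,q.round(3),np.round(kinematics.solve_ik(p,q),2))
E
```

```text
knob [ 0.53903142 -0.29028228  0.08173413] at z .081: [array([ 0.53826712, -0.28967817]), array([ 0.53921977, -0.29218425])]
knob [ 0.53892902 -0.29095944  0.08142943] at z .081: [array([ 0.53800346, -0.2901791 ]), array([ 0.53937705, -0.29265762])]
ring dist 0.14062858884309407
half [0.51395 0.20305] shut [0.51815367 0.1632715 ] ey [-0.10509167  0.99446254]
pot [ 0.705  0.06  -0.06  -0.705] [-0.5   0.32  1.67 -0.    1.15 -2.24]
pot [-0.06   0.705 -0.705  0.06 ] [-0.5   0.32  1.67 -0.    1.15  0.9 ]
shut [ 0.706  0.037 -0.037 -0.706] [ 0.3   0.28  1.86 -0.    1.01 -1.37]
shut [-0.037  0.706 -0.706  0.037] [ 0.3   0.28  1.86 -0.    1.01  1.77]
```

```bash
cd pics; python3 -c "
import cv2,numpy as np
a=cv2.imread('top_chk.png');b=cv2.imread('scene_chk.png')[:400,80:400]
c=np.zeros((400,800,3),np.uint8);a=a[:,:480];c[:a.shape[0],:480]=a[:400];c[:b.shape[0],480:800]=b;cv2.imwrite('chk.png',c)"
```

```text
(no output)
```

View pics/chk.png

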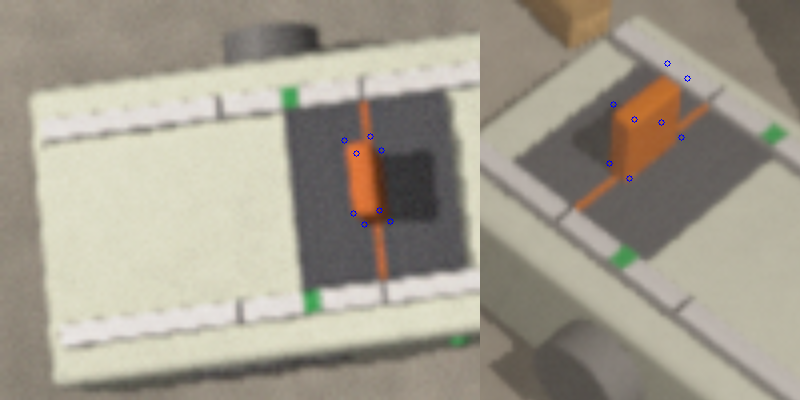

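The measurements agree with the given sizes: ring spacing is 140.6 mm, the knob triangulates to z≈0.082, and the handle's projected corners land on it in both views. Now I'll grasp the knob.

```bash
python3 - <<'E'
from m import *
blue=np.array([.5100,-.1507]);k=np.array([.5387,-.2908])
q=quat(*(-(blue-k)))
bot.reach([*k,.22],q)
hand.move_gripper(.07,20)
bot.servo_line([*k,.13],q,.12)
d=cam("scene","a1.png");d=cam("top","a2.png")
bot.servo_line([*k,.087],q,.06)
print(get_obs()["wrist_force"])
hand.move_gripper(.0,20)
o=get_obs();print(o["time_s"],o["position"],o["gripper_width"],o["wrist_force"])
d=cam("scene","a3.png")
E
```

```text
[-0.37316904  1.21803104  0.13881814]
6.0583 [ 0.53881421 -0.29081556  0.08731471] 0.023148992595688145 [-0.42329604  1.48758448  1.97893847]
```

View pics/a3.png

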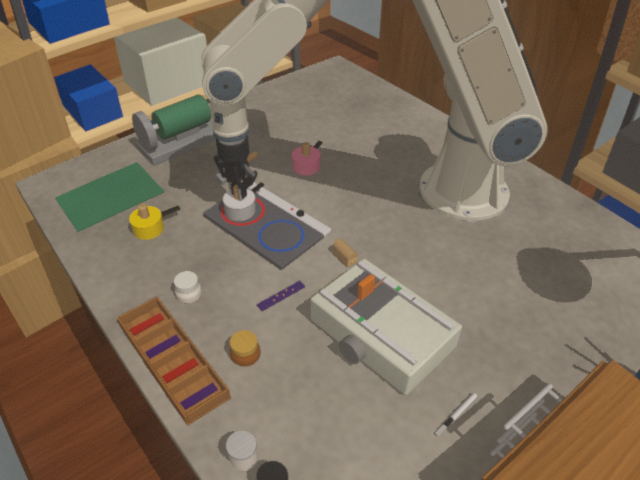

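The fingers hold the knob (width 23 mm) with the pot upright at ~(238,205). Next is the slide to the blue ring.

```bash
python3 - <<'E'
from m import *
o=get_obs();z=o["position"][2]
bot.servo_line([.5100,-.1507,.0873],None,.06)
o=get_obs();print(o["position"],o["gripper_width"],o["wrist_force"])
bot.dwell(.2)
hand.move_gripper(.05); bot.dwell(.2)
p=get_obs()["position"]
bot.servo_line([p[0],p[1],.2],None,.12)
bot.reach([.51,0.0,.25],quat(.1,-1))
print(get_obs()["time_s"])
d=cam("top","b1.png");e=cam("scene","b2.png")
f=d["frame"][210:310,330:470,::-1];cv2.imwrite('pics/b3.png',cv2.resize(f,None,fx=4,fy=4))
f=e["frame"][180:270,200:335,::-1];cv2.imwrite('pics/b4.png',cv2.resize(f,None,fx=4,fy=4))
for n,d,b in(("top",d,(355,245,390,280)),("scene",e,(262,195,300,240))):
    P=pts(mask(d,(8,90,60),(22,255,255),b));print(n,len(P),P.min(0),P.max(0),P.mean(0),ray(d,P.mean(0),[.0815]))
E
```

```text
[ 0.50997649 -0.15072667  0.08724294] 0.023163532226103064 [ 0.95750553 -3.94215917  4.96551467]
11.1833
top 76 [369. 257.] [378. 266.] [373.65789474 261.69736842] [[ 0.50989795 -0.15023295  0.0815    ]]
scene 111 [275. 209.] [283. 223.] [279.3963964  215.85585586] [[ 0.51223905 -0.15098879  0.0815    ]]
```

View pics/b3.png

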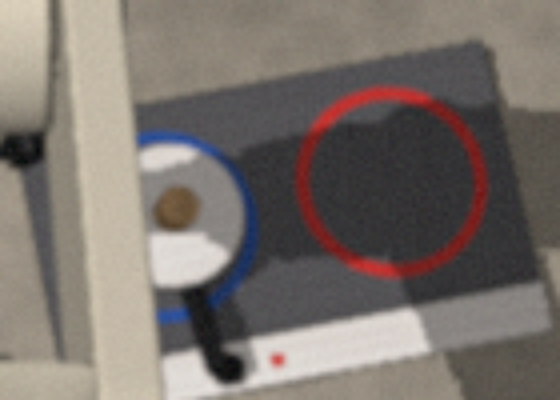

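View pics/b2.png

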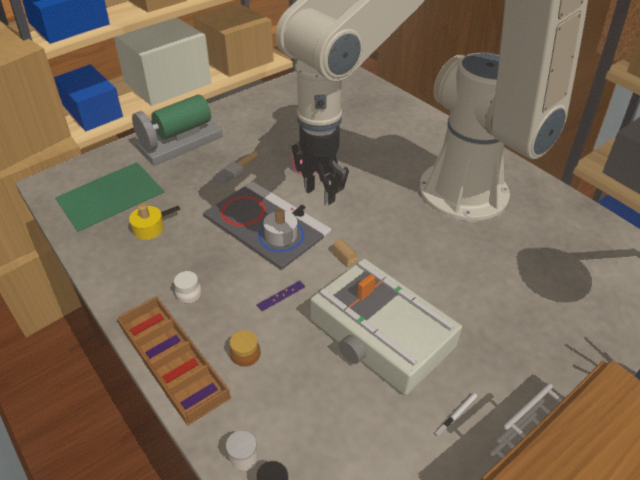

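The pot stands free inside the blue ring (scene ~(280,230)), with its knob within about 2 mm of the ring centre in both views. Now the shutter.

```bash
python3 - <<'E'
from m import *
s=np.array([.51815,.16327]);h=np.array([.51395,.20305]);ey=np.array([-.10509,.99446])
q=quat(*(-ey))
hand.move_gripper(.05,40)
bot.reach([*s,.22],q)
bot.servo_line([*s,.117],q,.08)
print(get_obs()["wrist_force"])
hand.move_gripper(0,40)
o=get_obs();print(o["time_s"],o["position"],o["gripper_width"],o["wrist_force"])
bot.servo_line([*h,.117],q,.04); bot.dwell(.3)
o=get_obs();print(o["time_s"],o["position"],o["gripper_width"],o["wrist_force"])
d=cam("top","c1.png");e=cam("scene","c2.png")
x0,y0,x1,y1=B["top"]["ext"];cv2.imwrite('pics/c3.png',cv2.resize(d["frame"][y0:y1,x0:x1,::-1],None,fx=4,fy=4,interpolation=2))
x0,y0,x1,y1=B["scene"]["ext"];cv2.imwrite('pics/c4.png',cv2.resize(e["frame"][y0:y1,x0:x1,::-1],None,fx=4,fy=4,interpolation=2))
for n,d,b in(("top",d,(355,245,390,280)),("scene",e,(262,195,300,240))):
    P=pts(mask(d,(8,90,60),(22,255,255),b));print(n,len(P),ray(d,P.mean(0),[.0815]) if len(P) else 0)
E
```

```text
[0.64311296 0.25369004 0.40076338]
14.05 [0.51827992 0.16359467 0.11739106] 0.013290429465666059 [-2.22233811  1.90075243  4.58519226]
15.5 [0.51418369 0.2019174  0.11736748] 0.013533934630632181 [-0.77935616 -5.87544183  7.07890326]
top 76 [[ 0.5096031  -0.15012908  0.0815    ]]
scene 117 [[ 0.51168452 -0.15173795  0.0815    ]]
```

View pics/c3.png

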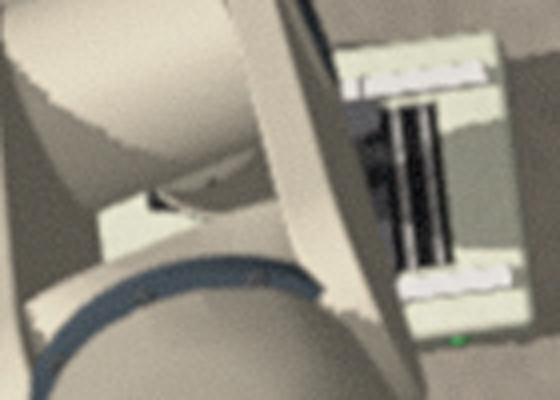

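View pics/c4.png

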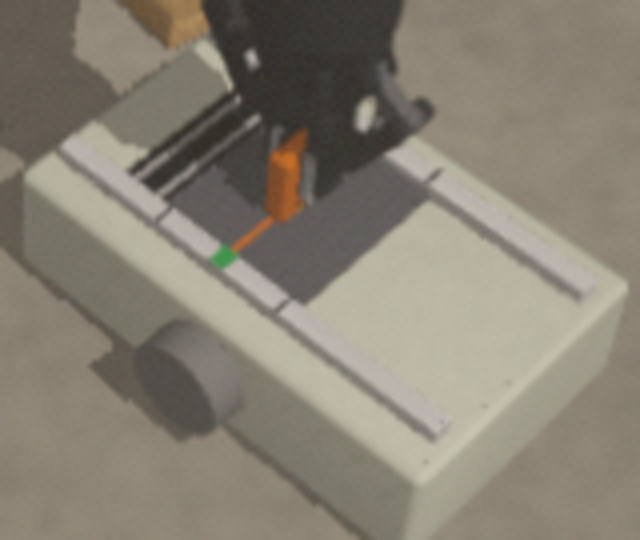

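View pics/c2.png

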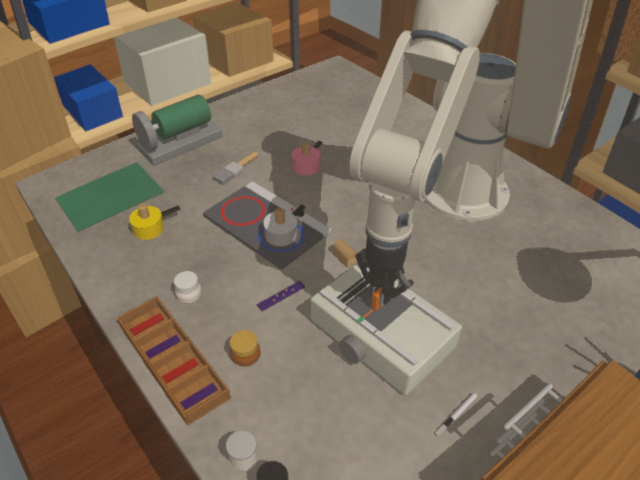

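The orange line ends at the green mark (scene crop ~(232,250), green at (224,257)), and the fingers still enclose the handle. I'll check this with numbers and confirm it holds still before handing in.

```bash
python3 - <<'E'
from m import *
h=np.array([.51395,.20305]);ey=np.array([-.10509,.99446])
a=get_obs();bot.dwell(1.0);b=get_obs()
print(np.subtract(b["position"],a["position"]),b["gripper_width"],b["wrist_force"],b["time_s"])
d=cam("scene")
P=pts(mask(d,(5,120,80),(18,255,255),(355,305,376,322)))
W=ray(d,P,np.full(len(P),.092))[:,:2]
print(len(P),"line rel half mark mm",((W-h)@ey).mean()*1e3,((W-h)@ey).std()*1e3)
d0=cv2.imread('pics/scene0.png')[:,:,::-1]
d["frame"]=d0
P=pts(mask(d,(5,120,80),(18,255,255),(345,298,361,309)))
W=ray(d,P,np.full(len(P),.092))[:,:2];print(len(P),"start",((W-h)@ey).mean()*1e3)
E
```

```text
[ 2.98603896e-06 -3.99604386e-06  2.50623175e-05] 0.013603802896853746 [-0.60562485 -6.91358898  6.80468945] 16.6
47 line rel half mark mm -1.25807302566311 3.023734660722884
27 start -38.048362817406556
```

The line-of-sight reading, the TCP travel and the spring force all suggest 37–39 mm of travel. I'll nudge it 1.5 mm towards the centre of the band, then hand in.

```bash
python3 - <<'E'
from m import *
h=np.array([.51395,.20305]);ey=np.array([-.10509,.99446])
bot.servo_line([*(h+.0015*ey),.117],None,.02); bot.dwell(.8)
o=get_obs();print(o["time_s"],o["position"],o["gripper_width"],o["wrist_force"],(o["position"][:2]-np.array([.51828,.16359]))@ey)
e=cam("scene","d1.png")
P=pts(mask(e,(8,90,60),(22,255,255),(262,195,300,240)));print(ray(e,P.mean(0),[.0815]))
P=pts(mask(e,(5,120,80),(18,255,255),(355,305,376,322)));W=ray(e,P,np.full(len(P),.092))[:,:2];print(((W-h)@ey).mean())
hand_in()
E
```

```text
17.7 [0.51402457 0.20337182 0.1173799 ] 0.013101717714656909 [-0.06721264 -7.82695738  7.45339252] 0.040008632426998564
[[ 0.51195522 -0.15127146  0.0815    ]]
-5.122320585196628e-05
the job is handed in; nothing more can be done
```

View pics/d1.png

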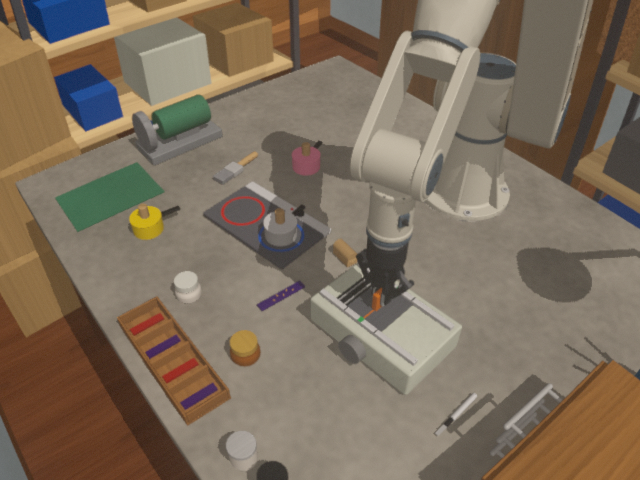

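I slid the pot from the red ring to the blue ring by its knob and let go of it there. Then I gripped the shutter handle, slid it half open, and handed the job in at 17.7 s still holding it.

**Pot:** the last picture shows it upright in the ring, with its knob about 2 mm from the ring centre.

**Shutter:** the gripper moved 40.0 mm from where it gripped the handle. The orange line measures 0.05 mm from the half mark, though that reading is noisy, at about 3 mm of scatter per pixel. The wrist reads 7.8 N along the shutter's travel, against about 7.2 N expected from the spring. I didn't read the finger force directly; the grip was set to 40 N.

**Checks that disagreed:** the first stop was 1–3 mm short by line, travel and force, so I nudged it 1.5 mm further. The arm blocks the top camera's view of the shutter, so the final line check uses the scene camera only.

**Bystanders:** by eye, the jars, block, slip, knife and brush have not moved in the last picture; I didn't measure them.

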